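Hang the drilling templates from the guarded tray on the rack

ROBOT

A 6-joint arm with a two-finger parallel gripper is mounted at the origin on a cart in front of the work surface, level with it; the furniture and walls round the work are solid. World frame = base frame: x ahead of the robot, y to its left, z up, the work surface at z = 0. Lengths are in mm, angles in rad, forces in N, time in s.
With the tool pointing down it reaches from about 275 to 775 mm from the base axis. Payload 14.6 kg.
Tool frame: the origin (TCP) lies between the finger pads; the fingertips stand 11 mm ahead of it and the grasp point (between the pads) lies 8 mm behind it; z points along the fingers, y is the line along which they close (so a half turn about z gives the same grasp; the last joint's range is limited). The gripper opens to 85 mm and grips with 20 to 120 N. Pads are 22 mm wide; open, the fingers measure 114 mm over their backs; the gripper's body (76 mm by 85 mm) begins 54 mm behind the grasp point. The pads swing forward as they close: fully open they stand 13 mm farther back than shut.
Start: joints at [0.996, 0.263, -0.048, 1.259, 0, 1.415], TCP at [213.983, 479.416, 242.278] pointing down, gripper open.
Joint ranges: [-2.65, 2.65], [-0.89, 1.7], [-1.18, 1.37], [-2.13, 2.11], [-1.35, 1.29], [-3.14, 3.14]. Speed limits (rad/s): [1.89, 1.89, 2.57, 2.79, 3.14, 3.14].

INTERFACE

Orientations are given as a unit quaternion [w, x, y, z].
In Python, from plant import ctrl, eyes gives the robot as it stands (ctrl), with the cameras (eyes). Calls block until the motion is done:
- ctrl.goto(position, orientation): joint-space move of the TCP to a pose.
- ctrl.move_linear(position, attitude=None, v=150, f_stop=None): straight line of the TCP; attitude=None keeps the orientation; v is the mean speed in mm/s. With f_stop (N) it stops when the force on the tool has changed by that much, and returns True; else False.
- ctrl.set_joints(angles): joint-space move.
- ctrl.gripper_to(opening, f_grip=None): opening from 0.0 (shut) to 1.0 (fully open); f_grip is the grip in N (None keeps the last); returns when the fingers have stopped.
- ctrl.wait(seconds).
- ctrl.solve_ik(position, orientation): joint angles nearest the present ones, or None.
- eyes.get_image(name): name is "side" or "top" or "wrist"; returns the picture (400x640x3 uint8, red, green, blue); there is no depth.
- eyes.camera_params(name): a dict with "K" (3x3 intrinsics, pixels), "extrinsics" (4x4, takes a point from camera to world coordinates); the wrist camera has in their place "hand_eye" (4x4, takes a point from camera to tool coordinates, whose origin is the TCP and whose axes are the flange's). Camera axes: x right, y down, z forward; pixel columns grow to the right and rows downward; lengths in mm; the calibration is good to about 2 mm. A picture is of the moment at which its call begins: read the wrist's pose just before it. camera_params takes no time and is no camera call.
A pose or a line that the arm cannot do raises ctrl.IKError and nothing moves.
- ctrl.finish_job(): hands the job in; it is judged then, once.
Readings, each from a call of its own:
- ctrl.get_t(): time.
- ctrl.get_joints(): joint angles.
- ctrl.get_joint_vel(): joint speeds.
- ctrl.get_joint_torque(): joint torques, N m.
- ctrl.get_ee_pos(): TCP position.
- ctrl.get_orientation(): TCP orientation.
- ctrl.get_wrist_force(): force on the tool from outside, world axes, zero at the start.
- ctrl.get_moment(): the same for the moment, N m.
- ctrl.get_finger_gap(): opening from 0.0 (shut) to 1.0 (fully open).
- ctrl.get_gripper_force(): force on a finger pad.
Only numpy, scipy, OpenCV 4.12 (cv2) and the standard library are available. Lean on these libraries where they do the work, as an engineer would, in place of code of your own. Each camera call takes 0.05 s, during which the arm holds its last target. There are 200 camera calls.

TASK

Raise the tray's clear guard flap and swing its prop stay across to hold it up before touching anything inside. Then hang every drilling template lying in the tray on a screw of its own on the sloping rack: big hole over the screw head, plate flat on the board, then slid down until the screw sits at the end of the slot, the plate hanging straight. When all hang, with the flap still propped, fold the stay back and lower the flap until it is shut; do not knock over the oil bottle.

Things in the scene. Friction and masses are not known exactly. Their poses are not given: they have to be found in the camera images.
- tray: dark steel tray, 180 (x) x 300 (y) x 6 mm, fixed. Origin on the bench; base spans x -85 to +95, y -125 to +175 mm; x away from the robot (turned by its yaw), z up; floor at z 6 mm. Three nests, plate centres near x -13, y -30, +48, +126 mm; blocks (top z 12) between the nests' ends, rims (top z 14) before and behind; beside the middle 45 mm of each plate there is room for fingers.
- flap (a joint): angle of the guard flap, rad: 0 shut (level over the templates), grows as it lifts, 1.57 upright, 1.70 end stop, leaning back; it stays there when let go, but falls shut from below about 1.4. Clear panel 145 x 255 x 4 mm, 0.2 kg, tray y -85 to +170 mm.
- flap_hinge (a point): point on the flap's hinge line, which runs along the tray's y, at tray x +75, y +42.5, z 45 mm.
- flap_handle (a point): middle of the flap's handle, a round black bar 12 mm thick, free for 92 mm, parallel to the hinge, 185 mm from the hinge line, 40 mm in front of the panel's edge and in its plane. Shut: at tray x -110, y +42.5, z 45 mm. Pinch it from above across the bar (fingers closing along the tray's x); it turns in the fingers as the flap swings.
- stay (a joint): angle of the prop stay, rad; a steel crank on a post (16 mm square, 111 mm high, tray x +83, y -115) beside the flap. 0 = folded: handle leg level outward (tray -y), bar upright. 1.70 = set (end stop): handle leg up, leaning slightly in, and the 45 mm bar level towards +y in front of the raised flap, which it stops at about 1.5 rad. It rests by its weight at either end.
- stay_pivot (a point): the stay's pivot, at tray x +66, y -115, z 95 mm; it turns about a line along the tray's x.
- stay_pin (a point): middle of the stay's grip pin: round, black, 12 mm thick, 41 mm free, parallel to the tray's x, pointing to the robot from the end of the handle leg, 55 mm from the pivot. Folded: tray x +39, y -170, z 95 mm; set: about x +39, y -108, z 150 mm. Pinch it from above (fingers closing along the tray's y); it turns in the fingers as the stay swings.
- template_1: drilling template, aluminium, 88 (x) x 44 (y) x 12 (z) mm, 0.11 kg, two drill bushes in a row in its lower half; may be absent. Origin: centre of its underside; x along its length to the narrow end of the keyhole. Keyhole right through: round entry hole 22 mm across at x +6 mm, then a slot 10 mm wide that ends at x +34 mm. Lies flat; grip it across its 44 mm width.
- template_1_seat (a point): point in the slot of template_1 at x +31 mm, half way through its thickness (z 6 mm): where the screw's axis passes when the screw sits at the end of the slot.
- template_2: drilling template, aluminium, 88 (x) x 44 (y) x 12 (z) mm, 0.11 kg, four small drill bushes in its lower half; may be absent. Origin: centre of its underside; x along its length to the narrow end of the keyhole. Keyhole right through: round entry hole 22 mm across at x +6 mm, then a slot 10 mm wide that ends at x +34 mm. Lies flat; grip it across its 44 mm width.
- template_2_seat (a point): point in the slot of template_2 at x +31 mm, half way through its thickness (z 6 mm): where the screw's axis passes when the screw sits at the end of the slot.
- template_3: drilling template, aluminium, 88 (x) x 44 (y) x 12 (z) mm, 0.11 kg, one larger and two small drill bushes in its lower half; may be absent. Origin: centre of its underside; x along its length to the narrow end of the keyhole. Keyhole right through: round entry hole 22 mm across at x +6 mm, then a slot 10 mm wide that ends at x +34 mm. Lies flat; grip it across its 44 mm width.
- template_3_seat (a point): point in the slot of template_3 at x +31 mm, half way through its thickness (z 6 mm): where the screw's axis passes when the screw sits at the end of the slot.
- screw_1 (a point): screw 1 of 3 (1 leftmost, 80 mm apart) on the rack's plywood board, 140 x 220 mm, fixed, sloping up at 25 degrees away from the robot. Point on the screw's axis 6 mm off the board's face; x up the slope, y left, z square out of the board. Shank 6 mm thick, 15.5 mm long clear of the board; head 14 mm across, 4 mm thick. 45 mm below the board's top edge.
- screw_2 (a point): screw 2 of 3 (1 leftmost, 80 mm apart) on the rack's plywood board, 140 x 220 mm, fixed, sloping up at 25 degrees away from the robot. Point on the screw's axis 6 mm off the board's face; x up the slope, y left, z square out of the board. Shank 6 mm thick, 15.5 mm long clear of the board; head 14 mm across, 4 mm thick. 45 mm below the board's top edge.
- screw_3 (a point): screw 3 of 3 (1 leftmost, 80 mm apart) on the rack's plywood board, 140 x 220 mm, fixed, sloping up at 25 degrees away from the robot. Point on the screw's axis 6 mm off the board's face; x up the slope, y left, z square out of the board. Shank 6 mm thick, 15.5 mm long clear of the board; head 14 mm across, 4 mm thick. 45 mm below the board's top edge.
- oil_bottle: upright yellow oil bottle 36 x 36 x 117 mm at the back of the bench, a bystander; origin at the centre of its foot.
- lug_a: loose drum lug 40 x 19 x 13 mm lying near the middle, a bystander that may be pushed aside; origin at the centre of its underside.

How it is judged (in metres and radians):
On the way, in this order (a step that is already met when the one before it is completed fails the run):
1. the flap is up and the stay set in front of it (value of joint flap above 1.42 rad and value of joint stay above 1.4 rad), for 0.3 s.
2. every template hangs on a screw, screw at the end of its slot, the flap still propped (all of step 1 and ((distance between template_1_seat and screw_1 below 0.007 m and angle between the x axis of template_1 and the x axis of screw_1, either way round below 0.25 rad and angle between the z axis of template_1 and the z axis of screw_1, either way round below 0.12 rad) or (distance between template_1_seat and screw_2 below 0.007 m and angle between the x axis of template_1 and the x axis of screw_2, either way round below 0.25 rad and angle between the z axis of template_1 and the z axis of screw_2, either way round below 0.12 rad) or (distance between template_1_seat and screw_3 below 0.007 m and angle between the x axis of template_1 and the x axis of screw_3, either way round below 0.25 rad and angle between the z axis of template_1 and the z axis of screw_3, either way round below 0.12 rad)) and ((distance between template_2_seat and screw_1 below 0.007 m and angle between the x axis of template_2 and the x axis of screw_1, either way round below 0.25 rad and angle between the z axis of template_2 and the z axis of screw_1, either way round below 0.12 rad) or (distance between template_2_seat and screw_2 below 0.007 m and angle between the x axis of template_2 and the x axis of screw_2, either way round below 0.25 rad and angle between the z axis of template_2 and the z axis of screw_2, either way round below 0.12 rad) or (distance between template_2_seat and screw_3 below 0.007 m and angle between the x axis of template_2 and the x axis of screw_3, either way round below 0.25 rad and angle between the z axis of template_2 and the z axis of screw_3, either way round below 0.12 rad)) and ((distance between template_3_seat and screw_1 below 0.007 m and angle between the x axis of template_3 and the x axis of screw_1, either way round below 0.25 rad and angle between the z axis of template_3 and the z axis of screw_1, either way round below 0.12 rad) or (distance between template_3_seat and screw_2 below 0.007 m and angle between the x axis of template_3 and the x axis of screw_2, either way round below 0.25 rad and angle between the z axis of template_3 and the z axis of screw_2, either way round below 0.12 rad) or (distance between template_3_seat and screw_3 below 0.007 m and angle between the x axis of template_3 and the x axis of screw_3, either way round below 0.25 rad and angle between the z axis of template_3 and the z axis of screw_3, either way round below 0.12 rad))), for 0.3 s.
At the end, for the whole second after the job is handed in: Every template hangs on a screw of the rack: its seat point within 7 mm of the screw's site, flat on the board (0.12 rad) and straight (long axis within 0.25 rad of the slope); all at rest; the stay folded back (below 0.25 rad) and the flap shut (below 0.06 rad) (((distance between template_1_seat and screw_1 below 0.007 m and angle between the x axis of template_1 and the x axis of screw_1, either way round below 0.25 rad and angle between the z axis of template_1 and the z axis of screw_1, either way round below 0.12 rad) or (distance between template_1_seat and screw_2 below 0.007 m and angle between the x axis of template_1 and the x axis of screw_2, either way round below 0.25 rad and angle between the z axis of template_1 and the z axis of screw_2, either way round below 0.12 rad) or (distance between template_1_seat and screw_3 below 0.007 m and angle between the x axis of template_1 and the x axis of screw_3, either way round below 0.25 rad and angle between the z axis of template_1 and the z axis of screw_3, either way round below 0.12 rad)) and ((distance between template_2_seat and screw_1 below 0.007 m and angle between the x axis of template_2 and the x axis of screw_1, either way round below 0.25 rad and angle between the z axis of template_2 and the z axis of screw_1, either way round below 0.12 rad) or (distance between template_2_seat and screw_2 below 0.007 m and angle between the x axis of template_2 and the x axis of screw_2, either way round below 0.25 rad and angle between the z axis of template_2 and the z axis of screw_2, either way round below 0.12 rad) or (distance between template_2_seat and screw_3 below 0.007 m and angle between the x axis of template_2 and the x axis of screw_3, either way round below 0.25 rad and angle between the z axis of template_2 and the z axis of screw_3, either way round below 0.12 rad)) and ((distance between template_3_seat and screw_1 below 0.007 m and angle between the x axis of template_3 and the x axis of screw_1, either way round below 0.25 rad and angle between the z axis of template_3 and the z axis of screw_1, either way round below 0.12 rad) or (distance between template_3_seat and screw_2 below 0.007 m and angle between the x axis of template_3 and the x axis of screw_2, either way round below 0.25 rad and angle between the z axis of template_3 and the z axis of screw_2, either way round below 0.12 rad) or (distance between template_3_seat and screw_3 below 0.007 m and angle between the x axis of template_3 and the x axis of screw_3, either way round below 0.25 rad and angle between the z axis of template_3 and the z axis of screw_3, either way round below 0.12 rad)) and value of joint flap below 0.06 rad and value of joint stay below 0.25 rad and linear speed of each of template_1, template_2, template_3 below 0.02 m/s); the robot touches nothing.
It fails at once if a template lying in the tray is touched by the fingers while the flap is not propped by its stay (((contact force between the fingers and template_1 above 2 N and z of template_1 in the frame of tray below 0.03 m and x of template_1 in the frame of tray between -0.07 and 0.07 m and y of template_1 in the frame of tray between -0.08 and 0.17 m) or (contact force between the fingers and template_2 above 2 N and z of template_2 in the frame of tray below 0.03 m and x of template_2 in the frame of tray between -0.07 and 0.07 m and y of template_2 in the frame of tray between -0.08 and 0.17 m) or (contact force between the fingers and template_3 above 2 N and z of template_3 in the frame of tray below 0.03 m and x of template_3 in the frame of tray between -0.07 and 0.07 m and y of template_3 in the frame of tray between -0.08 and 0.17 m)) and not (value of joint flap above 1.42 rad and value of joint stay above 1.4 rad)).
It fails at once if the oil bottle is knocked over (angle between oil_bottle's own z axis and vertical above 0.5 rad).
Of template_1, template_2, template_3 only 2 to 3 are there at a start; the rules pass over those that are not, and their reading is None.
At some moment in a run one of template_1, template_2, template_3 may be knocked a few centimetres aside while the robot is not near it.
Once in a run the grip may slacken for a moment while it holds something.
It also fails if it takes over 210 s, if anything falls off the work surface, if the arm or the gripper's body presses on something with over 40 N, if the wrist force passes 120 N, or if a joint passes its speed limit or range.

## Working session

There is one attempt and no reset: what is moved stays moved. The work goes in short steps, each a Python script; the robot and the scene stay as the last script left them, time stands still between calls to the robot, and variables do not carry over. Pictures are saved under pics/ and viewed, at most 14 in all, crops included, and the job is handed in when it is done.

```bash
ls; mkdir -p pics
python3 - <<'E'
from plant import ctrl, eyes
import cv2, numpy as np
for n in ["side","top"]:
    cv2.imwrite(f"pics/{n}0.png", eyes.get_image(n)[:,:,::-1])
    p=eyes.camera_params(n); print(n,p["K"],np.round(p["extrinsics"],3).tolist())
print(np.round(eyes.camera_params("wrist")["hand_eye"],3).tolist(),eyes.camera_params("wrist")["K"])
print(ctrl.get_orientation(),ctrl.get_t())
E
```

```text
pics
plant.py
side [[455.14208869   0.         314.26592778]
 [  0.         455.14208869 201.42828671]
 [  0.           0.           1.        ]] [[-0.993, -0.04, 0.108, 430.094], [-0.115, 0.371, -0.922, 1020.592], [-0.003, -0.928, -0.373, 514.449], [0.0, 0.0, 0.0, 1.0]]
top [[454.48420589   0.         324.58472074]
 [  0.         454.48420589 199.03023442]
 [  0.           0.           1.        ]] [[0.023, -0.987, 0.159, 297.704], [-1.0, -0.022, 0.008, -15.604], [-0.005, -0.159, -0.987, 1432.095], [0.0, 0.0, 0.0, 1.0]]
[[-0.0, -0.958, -0.288, 73.753], [1.0, -0.0, -0.0, 1.115], [-0.0, -0.288, 0.958, -131.509], [0.0, 0.0, 0.0, 1.0]] [[276.67134679   0.         323.23317469]
 [  0.         276.67134679 195.95026558]
 [  0.           0.           1.        ]]
[-1.64495428e-04  2.08344566e-01  9.78055374e-01 -4.47358452e-04] 0.1
```

View pics/side0.png

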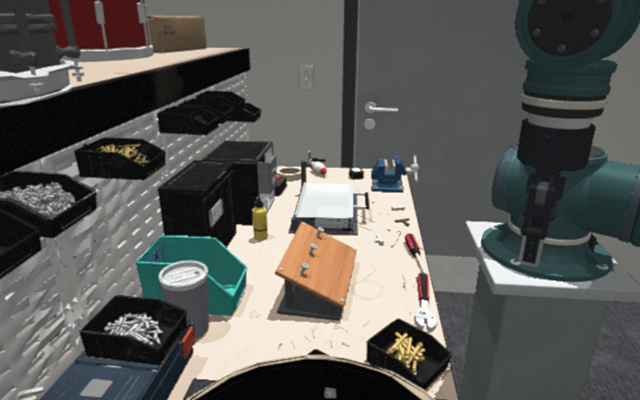

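View pics/top0.png

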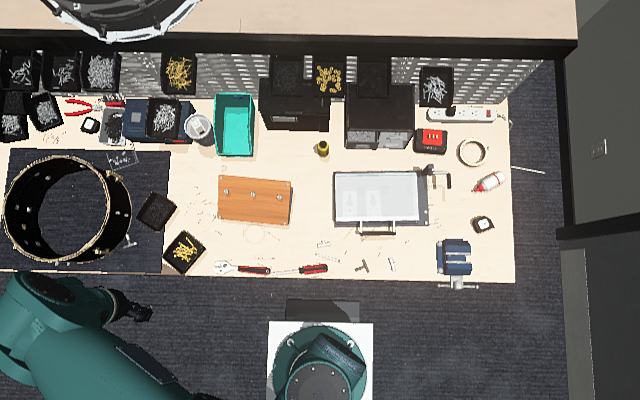

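```bash
cat > h.py <<'E'
from plant import ctrl, eyes
import cv2, numpy as np
from scipy.spatial.transform import Rotation as Rn
def q2R(q): return Rn.from_quat([q[1],q[2],q[3],q[0]]).as_matrix()
def R2q(R):
    q=Rn.from_matrix(R).as_quat(); return [q[3],q[0],q[1],q[2]]
def down(yaw):  # tool down, tool x at world angle yaw
    return R2q(Rn.from_euler('z',yaw).as_matrix()@np.diag([1,-1,-1.]))
def campose(name):
    p=eyes.camera_params(name)
    if name!="wrist": return np.array(p["K"]),np.array(p["extrinsics"])
    T=np.eye(4);T[:3,:3]=q2R(ctrl.get_orientation());T[:3,3]=ctrl.get_ee_pos()
    return np.array(p["K"]),T@np.array(p["hand_eye"])
def snap(name,fn):
    K,T=campose(name); im=eyes.get_image(name)
    cv2.imwrite(f"pics/{fn}.png",im[:,:,::-1]); np.savez(f"pics/{fn}.npz",K=K,T=T); return im,K,T
def load(fn):
    z=np.load(f"pics/{fn}.npz"); return cv2.imread(f"pics/{fn}.png"),z["K"],z["T"]
def ray(uv,K,T):
    d=T[:3,:3]@np.linalg.solve(K,[uv[0],uv[1],1.]); return T[:3,3],d/np.linalg.norm(d)
def onz(uv,z,K,T):
    o,d=ray(uv,K,T); return o+d*(z-o[2])/d[2]
def tri(obs): # list of (uv,K,T)
    A=np.zeros((3,3));b=np.zeros(3);L=[]
    for uv,K,T in obs:
        o,d=ray(uv,K,T);P=np.eye(3)-np.outer(d,d);A+=P;b+=P@o;L.append((o,d))
    x=np.linalg.solve(A,b)
    return x,[float(np.linalg.norm((np.eye(3)-np.outer(d,d))@(x-o))) for o,d in L]
def proj(X,K,T):
    c=T[:3,:3].T@(np.asarray(X)-T[:3,3]); u=K@c; return u[:2]/u[2]
E
python3 - <<'E'
from h import *
K,T=campose("top")
for n,uv,z in [("trayflap",(380,197),45),("handle",(376,233),45),("rackTL",(220,176),110),("rackBR",(289,223),50),("pin",(432,184),95),("bottle",(322,148),80)]:
    print(n,onz(uv,z,K,T).round())
for p in ([440,60,380],[400,-90,420],[440,-250,420]):
    for yaw in (np.pi,np.pi*.9, np.pi*1.1): print(p,ctrl.solve_ik(p,down(yaw)))
E
```

```text
trayflap [ 531. -175.   45.]
handle [ 420. -163.   45.]
rackTL [573. 308. 110.]
rackBR [444. 103.  50.]
pin [ 566. -325.   95.]
bottle [674.   7.  80.]
[440, 60, 380] [-0.04836009  0.11677697  0.13291783  1.58693719  0.         -0.04836009]
[440, 60, 380] [-0.04836009  0.11677697  0.13291783  1.58693719  0.          0.26579917]
[440, 60, 380] [-0.04836009  0.11677697  0.13291783  1.58693719  0.         -0.36251936]
[400, -90, 420] [-0.42068131  0.0701976   0.1889211   1.68951982  0.         -0.42068131]
[400, -90, 420] [-0.42068131  0.0701976   0.1889211   1.68951982  0.         -0.10652205]
[400, -90, 420] [-0.42068131  0.0701976   0.1889211   1.68951982  0.         -0.73484058]
[440, -250, 420] [-0.67784599  0.24865629  0.41323292  1.73537296  0.         -0.67784599]
[440, -250, 420] [-0.67784599  0.24865629  0.41323292  1.73537296  0.         -0.36368673]
[440, -250, 420] [-0.67784599  0.24865629  0.41323292  1.73537296  0.         -0.99200526]
```

Run:
```python
from h import *
ctrl.goto([430,210,260],down(np.pi)); snap("wrist","r1")
ctrl.goto([430,130,260],down(np.pi)); snap("wrist","r2")
ctrl.goto([450,-130,240],down(np.pi)); snap("wrist","t1")
ctrl.goto([450,-230,240],down(np.pi)); snap("wrist","t2")
print(ctrl.get_t())
a=cv2.imread("pics/r1.png");b=cv2.imread("pics/t1.png");c=cv2.imread("pics/t2.png")
cv2.imwrite("pics/m1.png",np.vstack([a[80:380],b[80:380]]))
```

```text
3.525
```

View pics/m1.png

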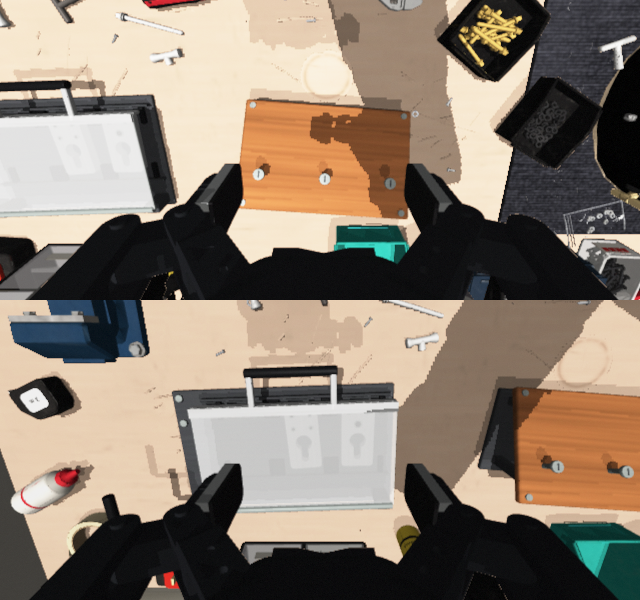

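```bash
cat > m.py <<'E'
from h import *
def heads(fn):
    im,K,T=load(fn); hsv=cv2.cvtColor(im,cv2.COLOR_BGR2HSV)
    org=cv2.inRange(hsv,(5,110,60),(20,255,255))
    cs,_=cv2.findContours(org,0,2); c=max(cs,key=cv2.contourArea)
    hull=np.zeros_like(org); cv2.drawContours(hull,[cv2.convexHull(c)],-1,255,-1)
    g=cv2.inRange(hsv,(0,0,70),(180,70,255))&hull
    n,l,st,ce=cv2.connectedComponentsWithStats(g)
    return [(ce[i].round(1).tolist(),int(st[i,4]),st[i,2:4].tolist()) for i in range(1,n) if st[i,4]>15], K,T, cv2.boxPoints(cv2.minAreaRect(c)).tolist()
for f in ("r1","r2"):
    h,K,T,b=heads(f); print(f,h,np.round(b).tolist())
E
python3 m.py
python3 - <<'E'
from h import *
for f in ("t1","t2"):
    im,K,T=load(f)
    d=cv2.inRange(im,(0,0,0),(45,45,45)); d[:80]=0; d[185:]=0
    n,l,st,ce=cv2.connectedComponentsWithStats(d)
    print(f,[(st[i].tolist(),ce[i].round(1).tolist()) for i in range(1,n) if st[i,4]>150])
a=cv2.imread("pics/t1.png")[120:340,130:430];b=cv2.imread("pics/t2.png")[120:340,200:500]
cv2.imwrite("pics/m2.png",np.hstack([cv2.resize(x,None,fx=1.33*2*.99,fy=2.6) for x in (a,)]))
E
```

```text
r1 [([252.5, 184.5], 32, [6, 6]), ([403.6, 195.7], 29, [6, 6]), ([258.1, 254.0], 104, [11, 12]), ([324.2, 258.4], 106, [11, 12]), ([389.6, 262.9], 100, [12, 11]), ([242.3, 282.2], 27, [5, 7]), ([400.6, 292.7], 32, [6, 6])] [[236.0, 287.0], [244.0, 178.0], [414.0, 190.0], [406.0, 299.0]]
r2 [([313.8, 184.3], 30, [6, 6]), ([464.2, 195.5], 28, [6, 6]), ([325.0, 253.6], 105, [11, 12]), ([390.8, 258.2], 98, [12, 12]), ([456.0, 263.0], 88, [11, 11]), ([306.7, 281.9], 33, [6, 7]), ([443.1, 285.8], 57, [12, 8])] [[298.0, 287.0], [306.0, 178.0], [477.0, 190.0], [469.0, 299.0]]
t1 [([82, 80, 43, 62, 1440], [105.0, 108.8]), ([136, 80, 13, 55, 239], [142.1, 105.6]), ([244, 146, 93, 12, 744], [287.6, 151.5]), ([10, 157, 64, 28, 898], [47.0, 171.2]), ([256, 168, 25, 15, 162], [267.0, 176.7]), ([494, 168, 21, 17, 292], [504.6, 176.7])]
t2 [([0, 80, 50, 95, 3450], [19.0, 129.5]), ([186, 80, 21, 59, 632], [198.4, 112.7]), ([330, 146, 94, 12, 822], [376.2, 151.6]), ([89, 157, 58, 28, 759], [122.6, 171.4]), ([422, 163, 46, 18, 643], [446.4, 171.9]), ([576, 169, 18, 16, 244], [585.3, 177.1])]
```

View pics/m2.png

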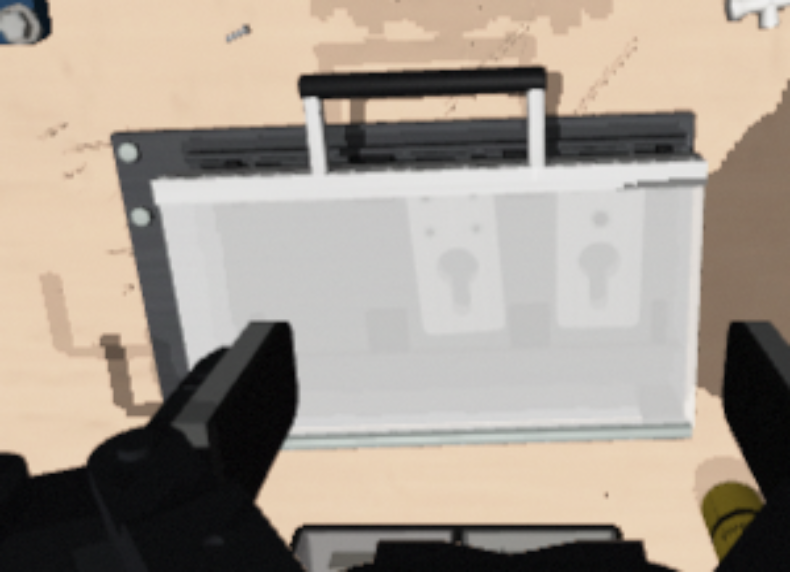

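```bash
cat > m3.py <<'E'
from h import *
_,K,T1=load("r1");_,_,T2=load("r2");_,K,A=load("t1");_,_,B=load("t2")
for n,a,b in [("s3",(258.1,254),(325,253.6)),("s2",(324.2,258.4),(390.8,258.2)),("s1",(389.6,262.9),(456,263)),
 ("c_nr",(252.5,184.5),(313.8,184.3)),("c_nl",(403.6,195.7),(464.2,195.5)),("c_fr",(242.3,282.2),(306.7,281.9))]:
    x,r=tri([(a,K,T1),(b,K,T2)]); print(n,x.round(1),np.round(r,1))
for n,a,b in [("handle",(287.6,151.5),(376.2,151.6))]:
    x,r=tri([(a,K,A),(b,K,B)]); print(n,x.round(1),np.round(r,1))
def bar(f,l,r,t,bt):
    im,K,T=load(f); d=cv2.inRange(im,(0,0,0),(45,45,45))[t:bt,l:r]; ys,xs=np.nonzero(d)
    p=np.polyfit(xs+l,ys+t,1); lo,hi=xs.min()+l-.5,xs.max()+l+.5
    return (lo,np.polyval(p,lo)),(hi,np.polyval(p,hi))
e1=bar("t1",244,337,146,158);e2=bar("t2",330,424,146,158)
for i in (0,1): x,r=tri([(e1[i],K,A),(e2[i],K,B)]); print("barend",x.round(1),np.round(r,1))
def corners(f):  # steel tray rivets light discs
    pass
E
python3 m3.py
```

```text
s3 [519.5 133.1  91.9] [0.1 0.1]
s2 [525.5 212.8  92.2] [0.1 0.1]
s1 [531.6 292.4  92.8] [0.3 0.3]
c_nr [446.8 118.7  38.6] [0. 0.]
c_nl [462.2 318.6  38.9] [0.1 0.1]
c_fr [559.9 110.2  90.3] [0. 0.]
handle [ 419.3 -168.3   55.3] [0. 0.]
barend [ 422.5 -221.2   46.4] [0. 0.]
barend [ 418.  -112.3   48.8] [0.1 0.1]
```

```bash
cat >> m3.py <<'E'
P=[]
for f,e in (("t1",e1),("t2",e2)):
    _,K,T=load(f)
    for i in (0,1): P.append(onz(e[i],46,K,T)); print(P[-1].round(1))
y1=P[1]-P[0];y2=P[3]-P[2]; print([np.degrees(np.arctan2(-v[0],v[1])) for v in (y1,y2)], np.mean(P,0))
# tray near edge & panel edge: yaw check via gray tray lines
im,K,T=load("t1")
d=cv2.inRange(cv2.cvtColor(im,cv2.COLOR_BGR2HSV),(0,0,40),(180,90,110))
pts=[]
for c in list(range(186,240,4))+list(range(345,390,4)):
    r=np.nonzero(d[160:185,c])[0]
    if len(r): pts.append(onz((c,160+r[0]-.5),6,K,T))
pts=np.array(pts); p=np.polyfit(pts[:,1],pts[:,0],1); print("tray edge yaw",np.degrees(np.arctan(-p[0])),pts[:,0].round(),pts[:,1].round())
E
python3 m3.py | tail -8
python3 - <<'E'
from h import *
for p in ([420,-167,37],[420,-167,120],[629,-176,222],[629,-176,300],[590,-330,200],[560,-330,88]):
    for y in (92,-88,182): print(p,y,ctrl.solve_ik(p,down(np.radians(y))))
E
```

```text
[ 418.3 -112.2   46. ]
[ 422.5 -221.2   46. ]
[ 418.5 -111.3   46. ]
[np.float64(2.218401989526674), np.float64(2.1029937958201685)] [ 420.4634069  -166.49875946   46.        ]
tray edge yaw 2.0770351616587512 [451. 450. 450. 450. 450. 450. 450. 450. 449. 449. 449. 449. 449. 449.
 443. 443. 443. 442. 442. 442. 442. 442. 442. 442. 442. 440.] [-312. -306. -301. -296. -290. -285. -280. -274. -269. -263. -258. -253.
 -247. -242.  -99.  -93.  -88.  -83.  -77.  -72.  -67.  -61.  -56.  -51.
  -45.  -40.]
[420, -167, 37] 92 [-0.55908546  0.31287528 -0.60203296  0.65588809  0.          0.97680429]
[420, -167, 37] -88 [-0.55908546  0.31287528 -0.60203296  0.65588809  0.         -2.16478837]
[420, -167, 37] 182 [-0.55908546  0.31287528 -0.60203296  0.65588809  0.         -0.59399204]
[420, -167, 120] 92 [-0.55908546  0.21771398 -0.46395004  0.8891323   0.          0.97680429]
[420, -167, 120] -88 [-0.55908546  0.21771398 -0.46395004  0.8891323   0.         -2.16478837]
[420, -167, 120] 182 [-0.55908546  0.21771398 -0.46395004  0.8891323   0.         -0.59399204]
[629, -176, 222] 92 [-0.3974731 
[... 400 characters left out ...]
053  1.55040185  0.         -2.00317601]
[629, -176, 300] 182 [-0.3974731   0.49735501  0.47696053  1.55040185  0.         -0.43237969]
[590, -330, 200] 92 [-0.63037797  0.54311409  0.28965344  1.31733568  0.          0.90551177]
[590, -330, 200] -88 [-0.63037797  0.54311409  0.28965344  1.31733568  0.         -2.23608088]
[590, -330, 200] 182 [-0.63037797  0.54311409  0.28965344  1.31733568  0.         -0.66528456]
[560, -330, 88] 92 [-0.6577544   0.55135619 -0.00778158  1.01165855  0.          0.87813534]
[560, -330, 88] -88 [-0.6577544   0.55135619 -0.00778158  1.01165855  0.         -2.26345731]
[560, -330, 88] 182 [-0.6577544   0.55135619 -0.00778158  1.01165855  0.         -0.69266098]
```

```bash
cat >> h.py <<'E'
YAW=np.radians(2.1); O=np.array([531.9,-205.0,0])
RT=Rn.from_euler('z',YAW).as_matrix()
def tr(x,y,z): return O+RT@np.array([x,y,z],float)
def flapbar(th): return tr(75-185*np.cos(th),42.5,45+185*np.sin(th))
QF=down(YAW+np.pi/2)   # closes along tray x
QS=down(YAW+np.pi)     # closes along tray y
G=np.array([0,0,-8.])  # grasp point -> TCP when pointing down
E
python3 - <<'E'
from h import *
b=flapbar(0); print(b)
ctrl.gripper_to(0.5,25)
ctrl.goto(b+[0,0,90],QF)
print(ctrl.move_linear(b+[0,0,1]+G,v=100,f_stop=8), ctrl.get_ee_pos())
ctrl.gripper_to(0,25); print("gap",ctrl.get_finger_gap(),ctrl.get_gripper_force())
for th in np.linspace(.15,1.70,14):
    ctrl.move_linear(flapbar(th)+G,v=90)
    f=ctrl.get_wrist_force(); print(round(th,2),np.round(f,1),round(ctrl.get_finger_gap(),3))
snap("wrist","f1");snap("side","f2");print(ctrl.get_t())
E
```

```text
[ 420.41651906 -166.55935122   45.        ]
False [ 420.69787308 -166.75201193   38.43151954]
gap 0.13350704846550776 24.483896791934967
0.15 [-2.7 -1.6 -0.1] 0.131
0.27 [-5.7 -2.6  0.6] 0.13
0.39 [-10.2  -4.1   3.5] 0.129
0.51 [-16.6  -4.    6.9] 0.126
0.63 [-24.7  -5.3  14.5] 0.133
0.75 [-33.8  -4.8  27.3] 0.126
0.87 [-32.   -1.1  34.4] 0.126
0.98 [-23.5   0.7  32.3] 0.131
1.1 [-15.1   2.   28.7] 0.13
1.22 [-7.6  2.  21.2] 0.13
1.34 [-3.8  0.4 12.9] 0.134
1.46 [-1.9  0.1  7.6] 0.127
1.58 [-0.1 -1.1  1.6] 0.128
1.7 [-1.   1.1  3.2] 0.129
12.5833
```

Run:
```python
from h import *
ctrl.gripper_to(0.45,25)
ctrl.move_linear(np.array(ctrl.get_ee_pos())+[0,0,70],v=100)
print(ctrl.get_wrist_force(),ctrl.get_ee_pos())
ctrl.goto(tr(-60,-60,330),QS); snap("wrist","p1")
ctrl.goto(tr(-60,-130,330),QS); snap("wrist","p2")
snap("side","f3")
a=cv2.imread("pics/p1.png");b=cv2.imread("pics/f3.png")
cv2.imwrite("pics/m4.png",np.vstack([a[:330],cv2.resize(b[150:260,240:440],(490,270))[:, :].copy() if 0 else np.pad(cv2.resize(b[150:260,240:440],(490,270)),((0,0),(0,150),(0,0)))]))
```

```text
[-0.01318132  0.47888966 -0.31798362] [ 628.9113998  -158.88530613  289.76641382]
```

View pics/m4.png

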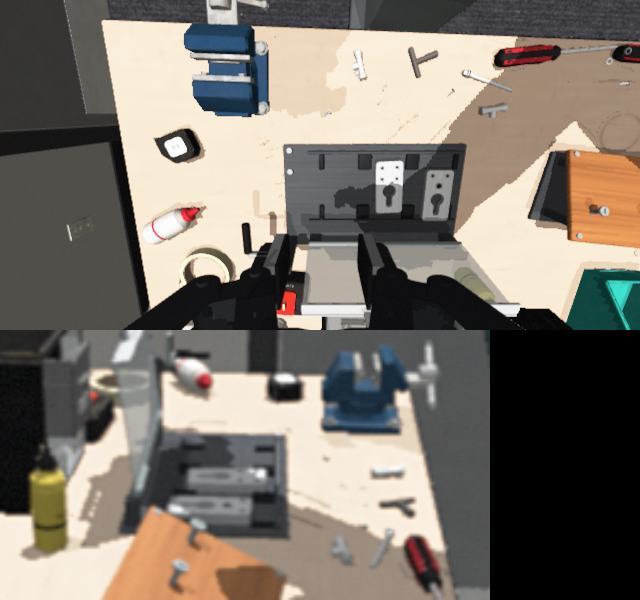

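Run:
```python
from h import *
print("expected",tr(39,-170,95),tr(66,-115,95))
W={}
for f in ("p1","p2"):
    im,K,T=load(f); e=[proj(tr(x,-170,95),K,T) for x in (18.5,59.5)]; print(f,"expect px",np.round(e,1).tolist())
    d=cv2.inRange(im,(0,0,0),(45,45,45))
    u0=int(e[0][0]); v0=int(e[0][1])
    n,l,st,ce=cv2.connectedComponentsWithStats(d[v0-20:v0+60,u0-30:u0+30])
    print([((st[i][:2]+[u0-30,v0-20]).tolist(),st[i][2:].tolist(),(ce[i]+[u0-30,v0-20]).round(1).tolist()) for i in range(1,n) if st[i,4]>60])
x=cv2.imread("pics/p1.png")[190:290,210:310];y=cv2.imread("pics/p2.png")
K,T=load("p2")[1:];e=proj(tr(39,-170,95),K,T).astype(int);y=y[e[1]-50:e[1]+50,e[0]-50:e[0]+50]
cv2.imwrite("pics/m5.png",np.hstack([cv2.resize(i,(395,395)) for i in (x,y)]))
```

```text
expected [ 577.10323784 -373.4567223    95.        ] [ 602.06970049 -317.50428051   95.        ]
p1 expect px [[245.2, 223.9], [247.5, 249.8]]
[([242, 223], [10, 31, 205], [246.3, 238.0]), ([257, 243], [15, 12, 104], [264.3, 249.0]), ([229, 256], [46, 27, 599], [256.6, 273.0])]
p2 expect px [[294.9, 224.2], [295.8, 250.2]]
[([292, 224], [8, 30, 198], [295.2, 238.1]), ([264, 235], [25, 49, 644], [279.2, 265.6]), ([264, 243], [8, 20, 80], [266.3, 249.7]), ([292, 269], [32, 15, 376], [307.3, 275.4])]
```

View pics/m5.png

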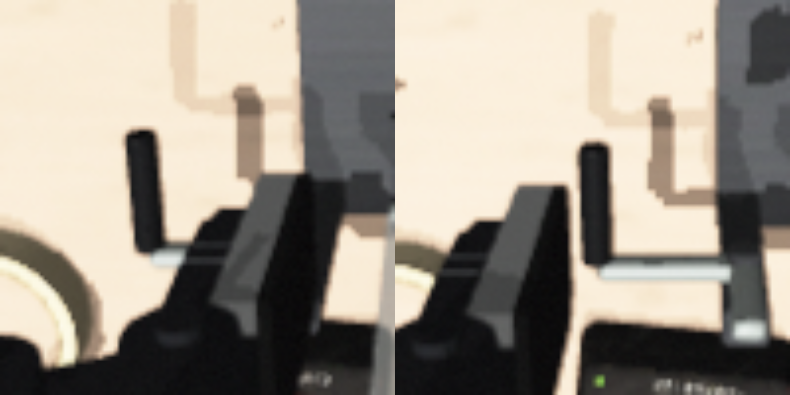

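```bash
cat >> h.py <<'E'
def pin(ph): return tr(35,-115-55*np.cos(ph),95+55*np.sin(ph))
E
python3 - <<'E'
from h import *
b=pin(0)
ctrl.goto(b+[0,0,80],QS)
print(ctrl.move_linear(b+G,v=100,f_stop=8), ctrl.get_ee_pos())
ctrl.gripper_to(0,25); print("gap",ctrl.get_finger_gap(),ctrl.get_gripper_force())
for ph in np.linspace(.17,1.70,10):
    ctrl.move_linear(pin(ph)+G,v=70)
    f=ctrl.get_wrist_force(); print(round(ph,2),np.round(f,1),round(ctrl.get_finger_gap(),3))
ctrl.gripper_to(0.45,25)
ctrl.move_linear(np.array(ctrl.get_ee_pos())+[0,0,80],v=100)
ctrl.goto(tr(-75,60,250),QS); snap("wrist","q1")
ctrl.goto(tr(-75,120,250),QS); snap("wrist","q2")
snap("side","q3");print(ctrl.get_t())
a=cv2.imread("pics/q1.png");b=cv2.imread("pics/q3.png")
cv2.imwrite("pics/m6.png",np.vstack([a[80:330],np.pad(cv2.resize(b[140:260,240:400],(460,345)),((0,0),(0,180),(0,0)))]))
E
```

```text
False [ 573.38047767 -373.88423047   87.79171321]
gap 0.12881396890706281 26.04550302028656
0.17 [-0.6 -6.9 -2. ] 0.127
0.34 [-0.6 -9.1  2.4] 0.129
0.51 [ -2.9 -10.8   4.9] 0.13
0.68 [ -4.2 -14.5   8.7] 0.126
0.85 [ -7.1 -16.8  13.4] 0.132
1.02 [ -5.6 -16.1  19.3] 0.125
1.19 [-5.  -9.9 19.9] 0.127
1.36 [-3.3 -1.9 14.8] 0.125
1.53 [-2.1  0.2 11.1] 0.127
1.7 [-0.6 -4.9  7.9] 0.124
23.625
```

View pics/m6.png

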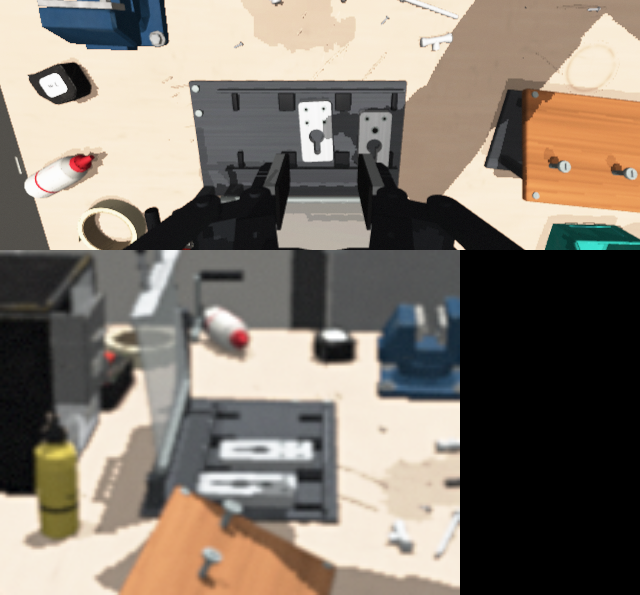

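```bash
cat >> h.py <<'E'
def plates(fn,lo=100):
    im,K,T=load(fn); v=cv2.cvtColor(im,cv2.COLOR_BGR2HSV)
    m=cv2.inRange(v,(0,0,lo),(180,60,255))
    roi=np.zeros_like(m); c=np.array([proj(tr(x,y,18),K,T) for x,y in ((-72,-80),(52,-80),(52,172),(-72,172))])
    cv2.fillConvexPoly(roi,c.astype(np.int32),255); m&=roi
    out=[]
    for c in cv2.findContours(m,cv2.RETR_EXTERNAL,cv2.CHAIN_APPROX_NONE)[0]:
        if cv2.contourArea(c)<300: continue
        w=np.array([onz(p[0],18,K,T)[:2] for p in c],np.float32)
        (cx,cy),(a,b),ang=cv2.minAreaRect(w)
        bx=cv2.boxPoints(((cx,cy),(a,b),ang)); e=max((bx[1]-bx[0],bx[2]-bx[1]),key=np.linalg.norm)
        if e[0]<0:e=-e
        loc=RT.T@(np.array([cx,cy,18])-O)
        # entry hole: biggest dark inner circle
        out.append(dict(c=np.array([cx,cy]),size=sorted((round(a,1),round(b,1))),yaw=float(np.degrees(np.arctan2(e[1],e[0]))),loc=loc.round(1),px=cv2.minAreaRect(c)[0]))
    return out
E
python3 - <<'E'
from h import *
ctrl.goto(tr(-45,60,230),QS); snap("wrist","u1")
ctrl.goto(tr(-45,110,230),QS); snap("wrist","u2")
for f in ("u1","u2"):
    for lo in (85,110): print(f,lo,*plates(f,lo),sep="\n ")
im=cv2.imread("pics/u2.png"); cv2.imwrite("pics/m7.png",cv2.resize(im[60:280,200:500],(790,580)))
E
```

```text
u1
 85
 {'c': array([ 514.86761475, -159.99679565]), 'size': [115.8, 253.0], 'yaw': -88.07965087890625, 'loc': array([-15.4,  45.6,  18. ]), 'px': (312.0, 194.0)}
u1
 110
 {'c': array([526.38446045, -72.09178162]), 'size': [48.5, 86.9], 'yaw': 1.9176265001296997, 'loc': array([ -0.6, 133. ,  18. ]), 'px': (380.4917297363281, 205.3634490966797)}
 {'c': array([ 515.62854004, -156.05679321]), 'size': [45.9, 90.2], 'yaw': 4.633386611938477, 'loc': array([-14.5,  49.5,  18. ]), 'px': (315.15093994140625, 195.47171020507812)}
u2
 85
 {'c': array([ 578.22912598, -210.12503052]), 'size': [10.4, 129.4], 'yaw': -87.77986145019531, 'loc': array([46.1, -6.8, 18. ]), 'px': (235.5, 238.5)}
 {'c': array([ 519.50073242, -160.09196472]), 'size': [123.9, 253.4], 'yaw': -87.79153442382812, 'loc': array([-10.7,  45.3,  18. ]), 'px': (269.4999694824219, 196.49996948242188)}
u2
 110
 {'c': array([ 520.24108887, -209.96893311]), 'size': [90.4, 154.7], 'yaw': -85.17691040039062, 'loc': array([-11.8,  -4.5,  18. ]), 'px': (233.57351684570312, 197.95587158203125)}
 {'c': array([ 516.47583008, -159.48104858]), 'size': [117.9, 252.0], 'yaw': -87.79153442382812, 'loc': array([-13.7,  46.1,  18. ]), 'px': (269.5, 194.5)}
```

View pics/m7.png

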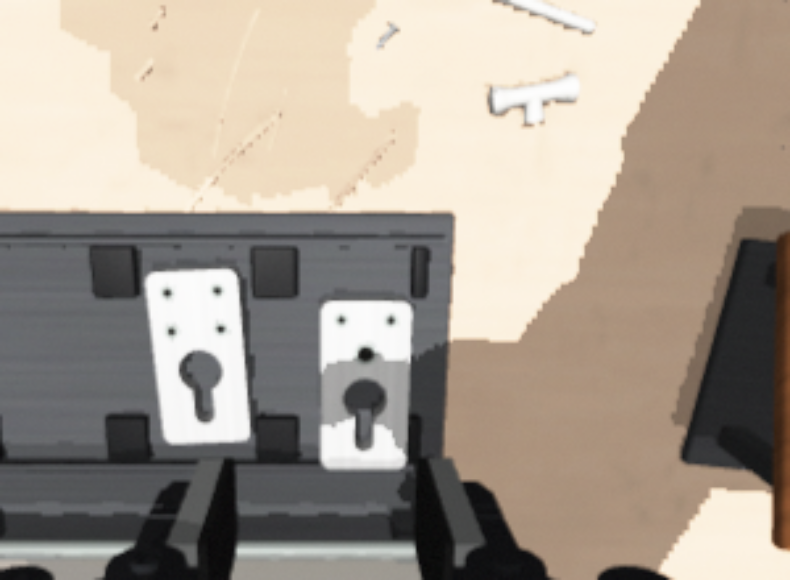

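Run:
```python
from h import *
R={}
for f in ("u1","u2"):
    for lo in (125,140): R[f]=plates(f,lo); print(f,lo,*R[f],sep="\n ")
_,K,A=load("u1");_,_,B=load("u2")
for a,b in zip(sorted(R["u1"],key=lambda d:d["px"][0]),sorted(R["u2"],key=lambda d:d["px"][0])):
    print(tri([(a["px"],K,A),(b["px"],K,B)]))
```

```text
u1
 125
 {'c': array([524.95043945, -73.39361572]), 'size': [45.9, 84.0], 'yaw': 1.909334659576416, 'loc': array([ -2.1, 131.8,  18. ]), 'px': (380.0, 204.5)}
 {'c': array([ 515.60174561, -155.90084839]), 'size': [45.7, 89.8], 'yaw': 4.873094081878662, 'loc': array([-14.5,  49.7,  18. ]), 'px': (315.3479309082031, 195.45761108398438)}
u1
 140
 {'c': array([523.88598633, -73.91721344]), 'size': [45.3, 82.6], 'yaw': 0.646777868270874, 'loc': array([ -3.2, 131.3,  18. ]), 'px': (378.7385559082031, 203.15992736816406)}
 {'c': array([ 515.58648682, -155.73478699]), 'size': [45.2, 89.7], 'yaw': 4.832079887390137, 'loc': array([-14.5,  49.8,  18. ]), 'px': (315.4764404296875, 195.45753479003906)}
u2
 125
 {'c': array([527.67370605, -72.97943115]), 'size': [45.3, 89.0], 'yaw': 2.070589065551758, 'loc': array([  0.6, 132.1,  18. ]), 'px': (338.5, 206.0)}
 {'c': array([ 515.61071777, -155.86547852]), 'size': [45.8, 90.1], 'yaw': 4.845144271850586, 'loc': array([-14.5,  49.7,  18. ]), 'px': (274.4000244140625, 194.8000030517578)}
u2
 140
 {'c': array([526.93347168, -73.00619507]), 'size': [45.3, 87.5], 'yaw': 2.0705888271331787, 'loc': array([-1.000e-01,  1.321e+02,  1.800e+01]), 'px': (338.5, 205.5)}
 {'c': array([ 515.6003418 , -155.79351807]), 'size': [45.6, 89.6], 'yaw': 4.801370620727539, 'loc': array([-14.5,  49.8,  18. ]), 'px': (274.6207275390625, 194.94827270507812)}
(array([ 513.8214997 , -156.20956041,   18.89296114]), [0.07761178123880466, 0.07761178123888149])
(array([524.18493617, -72.83806306,  16.08933207]), [1.7748913515329021, 1.7748913515330793])
```

```bash
cat >> h.py <<'E'
BY=np.radians(-4.34); S=np.radians(25)
u_=np.array([np.cos(S)*np.cos(BY),np.cos(S)*np.sin(BY),np.sin(S)]); n_=np.array([-np.sin(S)*np.cos(BY),-np.sin(S)*np.sin(BY),np.cos(S)]); l_=np.cross(n_,u_)
QB=R2q(np.column_stack([-u_,l_,-n_]))
HEAD={3:np.array([519.5,133.1,91.9]),2:np.array([525.5,212.8,92.2]),1:np.array([531.6,292.4,92.8])}
def rack(s,x,k,h): # TCP with plate-point x at screw s, underside k off the board, TCP h above underside
    return HEAD[s]-19.5*n_-x*u_+(h+k)*n_
def pick(c,yaw):
    q=down(np.radians(yaw)+np.pi); c=np.array([c[0],c[1],0.])
    ctrl.gripper_to(0.75,80); ctrl.goto(c+[0,0,120],q); ctrl.move_linear(c+[0,0,40],v=150)
    hit=ctrl.move_linear(c+[0,0,16],v=25,f_stop=5); z=ctrl.get_ee_pos()[2]; print("touch",hit,z,ctrl.get_wrist_force())
    z=z+6 if hit else z+2
    ctrl.move_linear(c+[0,0,z],v=40)
    ctrl.gripper_to(0.3,80); z=ctrl.get_ee_pos()[2]
    print("gap",ctrl.get_finger_gap(),ctrl.get_gripper_force(),"z",z,ctrl.get_wrist_force())
    return z-6
E
python3 - <<'E'
from h import *
print(n_,u_,l_)
for s in (1,2,3):
  for x,k in ((6,60),(6,0),(31,0),(31,90)): print(s,k,ctrl.solve_ik(rack(s,x,k,13),QB))
h=pick((515.6,-155.8),4.8); print(h); np.save("h.npy",h)
ctrl.move_linear(np.array(ctrl.get_ee_pos())+[0,0,15],v=40)
print(ctrl.get_finger_gap(),ctrl.get_wrist_force())
snap("wrist","v1"); print(ctrl.get_t())
E
```

```text
[-0.42140642  0.03198158  0.90630779] [ 0.90370899 -0.06858473  0.42261826] [0.07567488 0.99713255 0.        ]
1 60 [ 0.49789179  0.21928148 -0.51445411  0.46375894 -0.23141151  0.5297482 ]
1 0 [ 0.47069718  0.30976349 -0.56370648  0.31819763 -0.22141956  0.50379316]
1 0 [ 0.49488894  0.30031487 -0.61731337  0.27920916 -0.23031548  0.52687633]
1 90 [ 0.53976305  0.16355669 -0.53514192  0.50831266 -0.24649802  0.56995001]
2 60 [ 0.34540775  0.13726168 -0.63118981  0.39999956 -0.17364392  0.38565811]
2 0 [ 0.32274128  0.23928618 -0.6828058   0.24279893 -0.1647308   0.36451569]
2 0 [ 0.34288479  0.22816341 -0.74009423  0.19978742 -0.17265552  0.38330159]
2 90 [ 0.38112817  0.07252884 -0.65336393  0.44856756 -0.18753373  0.41911177]
3 60 [ 0.16274391  0.06892819 -0.71852191  0.35790982 -0.10000459  0.21687445]
3 0 [ 0.14842368  0.18189093 -0.7727545   0.189445   -0.09408601  0.20377287]
3 0 [ 0.16113673  0.16860461 -0.83373132  0.14287759 -0.09934117  0.21540329]
3 90 [ 0.18587487 -0.00540474 -0.74200501  0.41097629 -0.10952817  0.2380702 ]
touch False 16.12514342991377 [ 0.3672302  -0.89262444  0.22432336]
gap 0.4861806264555558 80.79629302024841 z 18.706578957284414 [-2.36337667  1.3322367  11.66228487]
12.706578957284414
0.4871437300924388 [-0.47956824  0.61830822 -0.54077883]
28.35
```

Run:
```python
from h import *
im,K,T=load("v1"); print(proj(np.array(ctrl.get_ee_pos())+[0,0,0],K,T))
cv2.imwrite("pics/m8.png",cv2.resize(im[150:400,180:460],(672,600)))
```

```text
[321.17828064 256.11122875]
```

View pics/m8.png

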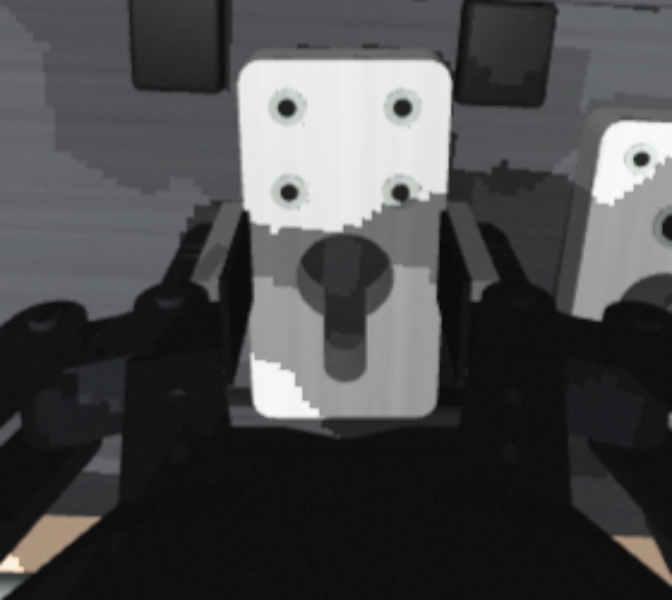

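Run:
```python
from h import *
im,K,T=load("v1"); R=q2R(ctrl.get_orientation()); p=np.array(ctrl.get_ee_pos()); print(p)
for n,x,y in [("hole",344,276),("slotend",345,381),("near",345,58),("far",345,417),("l",245,270),("r",445,270)]:
    print(n,(R.T@(onz((180+x/2.4,150+y/2.4),p[2]-.7,K,T)-p)).round(1))
```

```text
[ 515.55536854 -155.75630344   33.60268139]
hole [-5.8  1.1  0.7]
slotend [-33.9   1.4   0.7]
near [44.3  1.4  0.7]
far [-44.2   1.4   0.7]
l [ -4.2 -21.1   0.7]
r [-4.2 23.8  0.7]
```

```bash
cat >> h.py <<'E'
for s in HEAD: HEAD[s]=HEAD[s]-1.2*l_   # hand-eye side bias seen on the held plate
def hang(s,h):
    ctrl.goto(rack(s,6,60,h),QB); print("gap",ctrl.get_finger_gap())
    ctrl.move_linear(rack(s,6,24,h),v=100)
    f0=np.array(ctrl.get_wrist_force())
    hit=ctrl.move_linear(rack(s,6,0,h),v=25,f_stop=10)
    k=np.dot(np.array(ctrl.get_ee_pos())-rack(s,6,0,h),n_); print("down",hit,"k",round(k,2),np.round(np.array(ctrl.get_wrist_force())-f0,1))
    if k>4: return False
    k=k+1
    ctrl.move_linear(rack(s,6,k,h),v=25)
    hit=ctrl.move_linear(rack(s,31.5,k,h),v=30,f_stop=15)
    d=np.array(ctrl.get_ee_pos())-rack(s,31,0,h); print("slid",hit,"u",round(d@u_,2),"k",round(d@n_,2),np.round(np.array(ctrl.get_wrist_force())-f0,1),ctrl.get_finger_gap())
    return True
def leave():
    ctrl.gripper_to(0.7); ctrl.move_linear(np.array(ctrl.get_ee_pos())+90*n_,v=120)
E
python3 - <<'E'
from h import *
h=float(np.load("h.npy"))
ctrl.move_linear(np.array(ctrl.get_ee_pos())+[0,0,170],v=200)
print(hang(3,h),ctrl.get_t()); snap("wrist","w1")
E
```

```text
gap 0.49139240935012424
down True k 1.5 [-3.9 -0.   7.6]
slid False u 0.15 k 2.55 [ 3.5 -0.5  0.3] 0.4874873921227886
True 33.1
```

Run:
```python
from h import *
leave(); ctrl.goto([430,170,260],down(np.pi)); im,K,T=snap("wrist","w2"); snap("side","w3")
ctrl.goto(tr(-45,110,230),QS); snap("wrist","u3")
for lo in (125,140): print(*plates("u3",lo))
cv2.imwrite("pics/m9.png",np.vstack([cv2.resize(im[140:320,180:480],(700,420)),np.pad(cv2.resize(cv2.imread("pics/u3.png"),(288,180)),((0,0),(0,412),(0,0)))]))
```

```text
{'c': array([527.48114014, -73.32277679]), 'size': [45.3, 88.8], 'yaw': 1.9668266773223877, 'loc': array([  0.4, 131.8,  18. ]), 'px': (338.5, 206.0)}
{'c': array([527.48278809, -73.30412292]), 'size': [45.3, 88.7], 'yaw': 2.0994839668273926, 'loc': array([  0.4, 131.8,  18. ]), 'px': (338.5, 206.0)}
```

View pics/m9.png

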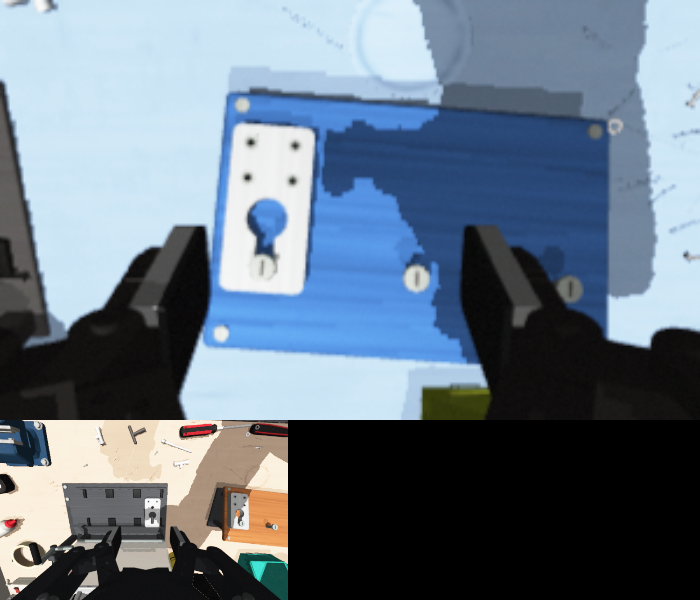

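```bash
sed -i 's/else z+2$/else z+3.5/' h.py
python3 - <<'E'
from h import *
g=-8.; c=np.array([527.45,-74.4])+g*np.array([np.cos(YAW),np.sin(YAW)])
h=pick(c,2.05)
ctrl.move_linear(np.array(ctrl.get_ee_pos())+[0,0,15],v=40); print(ctrl.get_finger_gap())
im,K,T=snap("wrist","v2")
R=q2R(ctrl.get_orientation()); p=np.array(ctrl.get_ee_pos())
hs=[proj(p+R@np.array([-x,1.2,h-12]),K,T) for x in (6-g,34-g,-44-g,44-g)]
print(np.round(hs,1).tolist())
for q in hs: cv2.circle(im,tuple(int(round(v)) for v in q),2,(255,0,0),-1)
cv2.imwrite("pics/m10.png",cv2.resize(im[150:400,180:460,::-1],(672,600)))
np.save("h.npy",h); print(h,ctrl.get_t())
E
```

```text
touch False 16.116501523739913 [0.10307051 0.99566968 0.25699649]
gap 0.4854373020160793 79.9190354347229 z 20.149885210514928 [-3.26799279  0.92336889 12.30935078]
0.48372669415576275
[[323.4, 277.0], [323.4, 318.9], [323.4, 190.0], [323.4, 332.9]]
14.149885210514928 40.2333
```

View pics/m10.png

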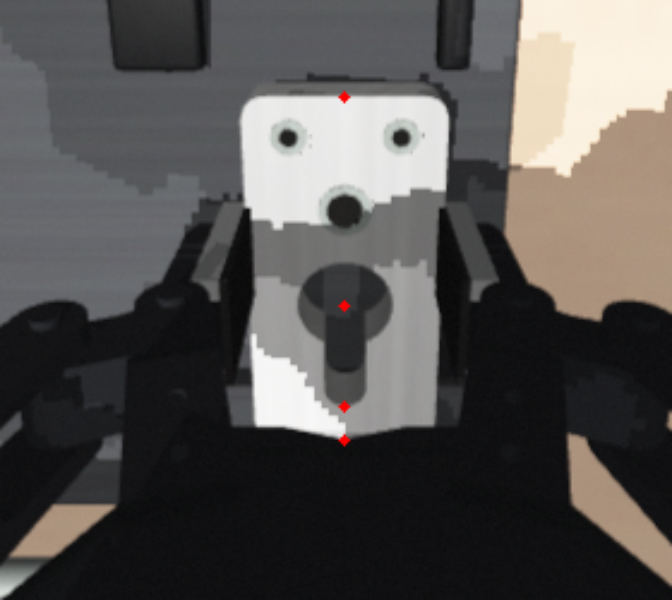

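Run:
```python
from h import *
import h as H
h=float(np.load("h.npy")); HEAD[1]=HEAD[1]-8*u_
ctrl.move_linear(np.array(ctrl.get_ee_pos())+[0,0,170],v=200)
ok=hang(1,h); print(ok,ctrl.get_t())
if ok:
    leave(); ctrl.goto([430,190,260],down(np.pi)); im,K,T=snap("wrist","w4"); im2,_,_=snap("side","w5")
    cv2.imwrite("pics/m11.png",np.vstack([cv2.resize(im[140:320,180:480],(700,420)),np.pad(cv2.resize(im2[140:260,240:400],(240,180)),((0,0),(0,460),(0,0)))])[:,:,::-1])
```

```text
gap 0.481434305064578
down True k 0.56 [-2.3 -1.   8.1]
slid False u 0.02 k 1.62 [ 3.1 -2.2  1.7] 0.48338219446239106
True 45.2833
```

View pics/m11.png

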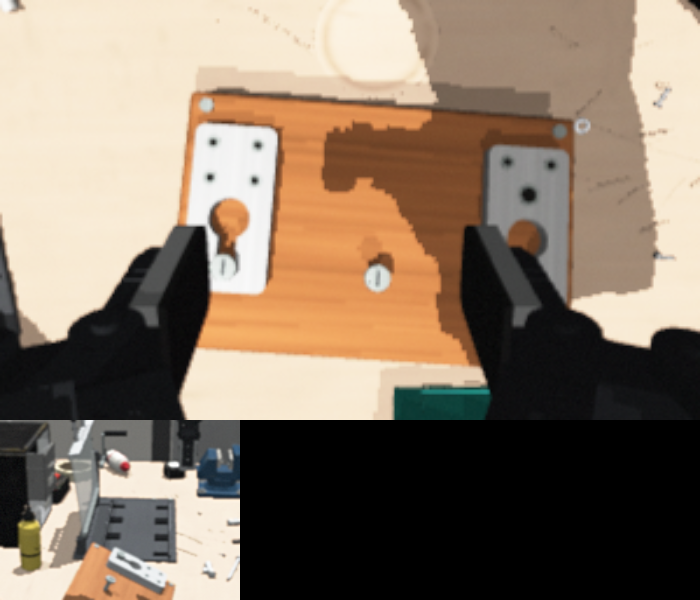

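Run:
```python
from h import *
ctrl.gripper_to(0.45,25)
b=pin(1.7)
ctrl.goto(b+[-60,0,110],QS)
ctrl.move_linear(b+[0,0,80],v=150)
im,K,T=snap("wrist","x1"); print("pin px",[proj(tr(x,-108,150),K,T).round(1).tolist() for x in (18,60)])
print(ctrl.move_linear(b+G,v=80,f_stop=8), ctrl.get_ee_pos())
ctrl.gripper_to(0,25); print("gap",ctrl.get_finger_gap(),ctrl.get_gripper_force())
for ph in np.linspace(1.53,0.0,10):
    ctrl.move_linear(pin(ph)+G,v=70)
    f=ctrl.get_wrist_force(); print(round(ph,2),np.round(f,1),round(ctrl.get_finger_gap(),3))
ctrl.gripper_to(0.45,25)
ctrl.move_linear(np.array(ctrl.get_ee_pos())+[0,0,120],v=100)
ctrl.goto(tr(-60,0,360),QS); im,K,T=snap("wrist","x2")
im2,_,_=snap("side","x4")
b=flapbar(1.7); print([proj(b+RT@np.array([0,y,0]),K,T).round(1).tolist() for y in (-46,0,46)],ctrl.get_t())
cv2.imwrite("pics/m12.png",np.vstack([im[50:400],np.pad(cv2.resize(im2[140:260,240:400],(320,240)),((0,0),(0,320),(0,0)))])[:,:,::-1])
```

```text
pin px [[321.3, 187.2], [321.3, 236.0]]
False [ 571.04410456 -311.70096006  142.07289146]
gap 0.1289175901167452 25.02421259880066
1.53 [-0.5  1.8  5.4] 0.13
1.36 [-0.5 -0.7  3.9] 0.134
1.19 [-0.3 -0.6  4.9] 0.128
1.02 [1.3 0.7 2.7] 0.125
0.85 [ 3.3  0.6 -0.4] 0.128
0.68 [ 2.7 -0.1  0.9] 0.128
0.51 [ 5.  -0.1  0.3] 0.131
0.34 [ 4.7 -1.  -0.3] 0.127
0.17 [ 4.4 -1.3  1.5] 0.125
0.0 [ 4.6 -4.8 -0.2] 0.124
[[319.7, 323.8], [359.8, 323.7], [399.9, 323.7]] 57.5083
```

View pics/m12.png

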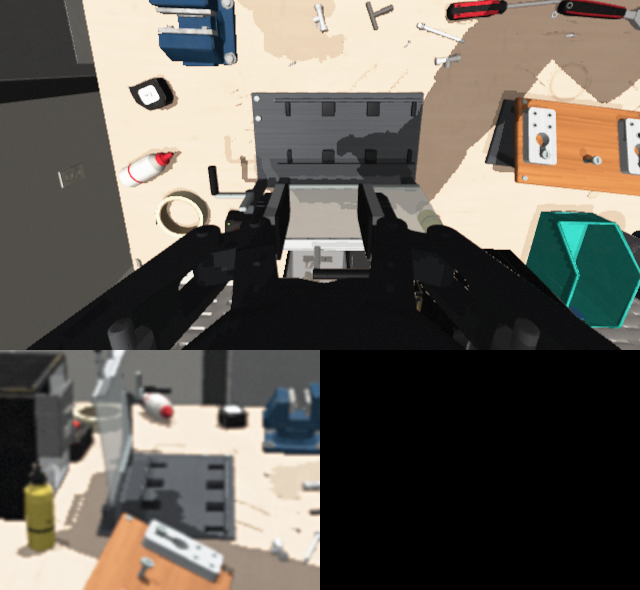

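Run:
```python
from h import *
b=flapbar(1.7)
ctrl.goto(b+[0,0,80],QF)
print(ctrl.move_linear(b+G+[0,0,1],v=100,f_stop=8), ctrl.get_ee_pos())
ctrl.gripper_to(0,25); print("gap",ctrl.get_finger_gap(),ctrl.get_gripper_force())
for th in list(np.linspace(1.58,.1,14))+[.02]:
    ctrl.move_linear(flapbar(th)+G,v=90)
    print(round(th,2),np.round(ctrl.get_wrist_force(),1),round(ctrl.get_finger_gap(),3))
ctrl.gripper_to(0.45,25); ctrl.wait(.3)
ctrl.move_linear(np.array(ctrl.get_ee_pos())+[0,0,100],v=100)
ctrl.goto([450,-180,240],down(np.pi)); snap("wrist","y1"); im2,_,_=snap("side","y2")
ctrl.goto([430,110,290],down(np.pi)); im3,_,_=snap("wrist","y3")
im=load("y1")[0][:,:,::-1]
cv2.imwrite("pics/m13.png",np.vstack([im[80:310],im3[90:320]])[:,:,::-1]); print(ctrl.get_t())
im,K,T=load("y1"); print([proj(flapbar(0)+RT@np.array([0,y,0]),K,T).round(1).tolist() for y in (-46,46)])
```

```text
False [ 629.33526315 -159.02625245  222.16860633]
gap 0.12583335829423986 24.820403158664703
1.58 [0.5 1.1 9.3] 0.127
1.47 [-0.6  1.1  9.9] 0.126
1.35 [-0.2 -0.3  7.3] 0.126
1.24 [-1.6 -1.4  5. ] 0.132
1.12 [ 0.1 -0.8  1.3] 0.127
1.01 [ 1.5 -0.6 -3.8] 0.126
0.9 [ 1.9 -1.1 -1.8] 0.124
0.78 [ 3.4 -0.2 -3.1] 0.127
0.67 [ 3.2 -0.6 -2.3] 0.126
0.56 [ 1.9 -0.7 -2.1] 0.129
0.44 [ 0.4  0.3 -1.6] 0.127
0.33 [ 0.9 -0.7  0.2] 0.132
0.21 [ 1.4  0.1 -0.8] 0.127
0.1 [ 1.6 -0.1  0. ] 0.128
0.02 [ 1.6 -0.2  0.5] 0.127
70.6167
[[294.4, 153.3], [372.7, 150.3]]
```

View pics/m13.png

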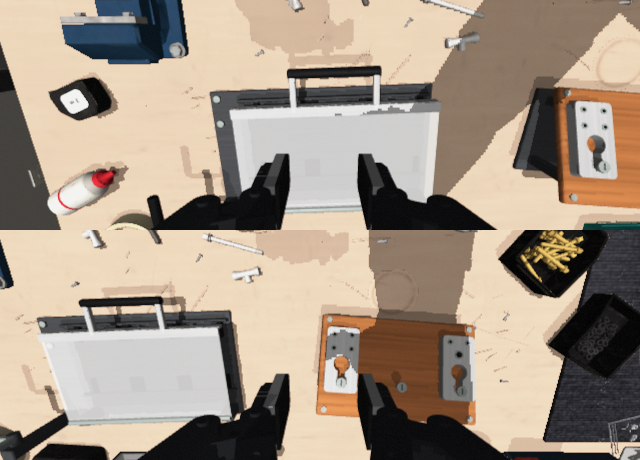

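Run:
```python
from plant import ctrl, eyes
print(ctrl.get_wrist_force(), ctrl.finish_job())
```

```text
the job is handed in; nothing more can be done
[ 0.03393293 -0.02397547  0.27558765] None
```

I handed the job in at about 71 s; the hand-in call returned no verdict. The last camera pictures show both templates present (2 and 3) hanging straight on screws 3 and 1, the stay folded and the flap shut, and I saw no sign that the oil bottle was disturbed.

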